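# Find the free hatch and push it open

## Task

One of the four identical hatches in the top of the service box is free and the other three are blocked from beneath. Press gently on the ribbed ends with the fingertips, hatch by hatch, to find the one that rocks, then push that end down until the hatch stands wide open at its stop and leave it so. Grasp nothing, do not press hard on the blocked hatches, and leave the vial, the objective case and the syringe where they are.

Things in the scene. Friction and masses are not known exactly. Their poses are not given: they have to be found in the camera images.
- service_box: Low grey plastic box fixed to the bench, 198 (its x) by 176 (y) by 70 mm high. Origin: centre of its underside, on the bench; x points away from the robot at yaw 0, y left, z up. Its top is filled by four identical hatches, 2 by 2, level with the frame round them (walls 3 to 7 mm). Each has its own compartment, 61 mm deep; a free one is empty but for 10 mm at the bottom.
- hatch_1_centre (a point): Centre of the top face of the near left hatch, at -47, 41, 70 mm in the box's frame; turns with it, z its normal. Aluminium plate 88 (x) by 76 (y) by 5 mm, three black ribs across each end, 26 to 36 mm from the centre. See-saw pivot along its middle, parallel to the box's y, 2.5 mm under this point: a press on the middle moves nothing, on either ribbed end it tips a free hatch.
- hatch_2_centre (a point): Centre of the top face of the near right hatch, at -47, -41, 70 mm in the box's frame; turns with it, z its normal. Aluminium plate 88 (x) by 76 (y) by 5 mm, three black ribs across each end, 26 to 36 mm from the centre. See-saw pivot along its middle, parallel to the box's y, 2.5 mm under this point: a press on the middle moves nothing, on either ribbed end it tips a free hatch.
- hatch_3_centre (a point): Centre of the top face of the far left hatch, at 47, 41, 70 mm in the box's frame; turns with it, z its normal. Aluminium plate 88 (x) by 76 (y) by 5 mm, three black ribs across each end, 26 to 36 mm from the centre. See-saw pivot along its middle, parallel to the box's y, 2.5 mm under this point: a press on the middle moves nothing, on either ribbed end it tips a free hatch.
- hatch_4_centre (a point): Centre of the top face of the far right hatch, at 47, -41, 70 mm in the box's frame; turns with it, z its normal. Aluminium plate 88 (x) by 76 (y) by 5 mm, three black ribs across each end, 26 to 36 mm from the centre. See-saw pivot along its middle, parallel to the box's y, 2.5 mm under this point: a press on the middle moves nothing, on either ribbed end it tips a free hatch.
- hatch_1 (a joint): Tilt of the near left hatch, rad: 0 level (start), positive = its end towards the box's -x (nearest the robot) down, negative = the other end down; stops at -0.8 and 0.8. Three of the four, drawn anew each time, are blocked and give under 3 mm at the ribs; the free one yields to about 2 to 3 N there, has a stiff pivot without spring and stays at the tilt where it is left.
- hatch_2 (a joint): Tilt of the near right hatch, rad: 0 level (start), positive = its end towards the box's -x (nearest the robot) down, negative = the other end down; stops at -0.8 and 0.8. Three of the four, drawn anew each time, are blocked and give under 3 mm at the ribs; the free one yields to about 2 to 3 N there, has a stiff pivot without spring and stays at the tilt where it is left.
- hatch_3 (a joint): Tilt of the far left hatch, rad: 0 level (start), positive = its end towards the box's -x (nearest the robot) down, negative = the other end down; stops at -0.8 and 0.8. Three of the four, drawn anew each time, are blocked and give under 3 mm at the ribs; the free one yields to about 2 to 3 N there, has a stiff pivot without spring and stays at the tilt where it is left.
- hatch_4 (a joint): Tilt of the far right hatch, rad: 0 level (start), positive = its end towards the box's -x (nearest the robot) down, negative = the other end down; stops at -0.8 and 0.8. Three of the four, drawn anew each time, are blocked and give under 3 mm at the ribs; the free one yields to about 2 to 3 N there, has a stiff pivot without spring and stays at the tilt where it is left.
- vial: Small closed sample vial, white cap, 23 mm across, 48 mm high, standing loose on the bench in front of the box; origin at the centre of its foot. To be left alone.
- lens_case: Clear cylindrical objective case with a black lid, 44 mm across, 68 mm high, standing loose on the bench in front of the box; origin at the centre of its foot. To be left alone.
- syringe: Clear plastic syringe, 104 mm long, 23 mm thick, lying loose on the bench on the right of the box; origin under its middle, on the bench. To be left alone.

How it is judged (in metres and radians):
On the way:
1. the free hatch rocks under a press (tilted more than 0.12 rad) ((value of joint any of hatch_1, hatch_2, hatch_3, hatch_4 above 0.12 rad or value of joint any of hatch_1, hatch_2, hatch_3, hatch_4 below -0.12 rad)), for 0.05 s.
At the end, for the whole second after the job is handed in: The free hatch stands open, tilted either way by at least 0.65 rad (its stop is at 0.8), and is at rest; the vial, the objective case and the syringe are within 15 mm of where they stood ((value of joint any of hatch_1, hatch_2, hatch_3, hatch_4 above 0.65 rad or value of joint any of hatch_1, hatch_2, hatch_3, hatch_4 below -0.65 rad) and velocity of joint hatch_1 between -0.05 and 0.05 rad/s and velocity of joint hatch_2 between -0.05 and 0.05 rad/s and velocity of joint hatch_3 between -0.05 and 0.05 rad/s and velocity of joint hatch_4 between -0.05 and 0.05 rad/s and distance of each of vial, lens_case, syringe from where it was at the start of the episode below 0.015 m); the robot touches nothing.
It fails at once if a blocked hatch is pressed hard (more than 40 N) ((contact force between hatch_1 and the arm above 40 N and value of joint hatch_1 between -0.12 and 0.12 rad) or (contact force between hatch_2 and the arm above 40 N and value of joint hatch_2 between -0.12 and 0.12 rad) or (contact force between hatch_3 and the arm above 40 N and value of joint hatch_3 between -0.12 and 0.12 rad) or (contact force between hatch_4 and the arm above 40 N and value of joint hatch_4 between -0.12 and 0.12 rad)).
It fails at once if the vial, the objective case or the syringe is shifted, lifted or knocked over (distance of any of vial, lens_case, syringe from where it was at the start of the episode above 0.015 m or angle between any of vial, lens_case's own z axis and vertical above 0.4 rad).
It also fails if it takes over 42 s, if anything falls off the work surface, if the arm or the gripper's body presses on something with over 40 N, if the wrist force passes 120 N, or if a joint passes its speed limit or range.

## Robot

A 6-joint arm with a two-finger parallel gripper is mounted at the origin on a cart in front of the work surface, level with it; the furniture and walls round the work are solid. World frame = base frame: x ahead of the robot, y to its left, z up, the work surface at z = 0. Lengths are in mm, angles in rad, forces in N, time in s.
With the tool pointing down it reaches from about 350 to 975 mm from the base axis. Payload 7.1 kg.
Tool frame: the origin (TCP) lies midway between the tips of the shut fingers; the grasp point (between the pads) lies pinch_z behind it (pinch_z is the distance from the TCP to the grasp point, in mm); z points along the fingers, y is the line along which they close (so a half turn about z gives the same grasp; the last joint's range is limited). The gripper opens to 88 mm and grips with 3 to 60 N. Pads are 20 mm wide; open, the fingers measure 115 mm over their backs; the gripper's body (75 mm by 178 mm) begins 61 mm behind the grasp point.
Start: joints at [-1.216, 0.423, 1.63, -0, 1.089, -0.019], TCP at [228.238, -581.818, 222.675] pointing down, gripper open.
Joint ranges: [-3, 3], [-0.9, 2.11], [0.09, 2.58], [-1.31, 4.45], [0.11, 2.69], [-2.54, 2.54]. Speed limits (rad/s): [2.39, 2.39, 3.01, 3.14, 3.14, 3.14].

## Interface

Orientations are given as a rotation vector (axis times angle).
In Python, from workcell import get_obs, get_image, close_job, pinch_z gives the robot as it stands.
- The arm moves only by the tool jog_arm, never from a script. Its argument "commands" is a list of rows, each a list of 3 entries, a list of its own where there are three numbers: the gripper command: -1 is shut, 1 is fully open, values between are in proportion, then the shift along the tool's x, y, z as a fraction of full scale, then the turn, a rotation vector about the tool's x, y, z as a fraction of full scale. In form: [[gripper, [tx, ty, tz], [rx, ry, rz]], ...]. A call has 1 to 10 rows; each row shifts and turns the commanded pose from where the row before left it, along the tool's axes as they then stand; what a row does not reach is not made up. Full scale, the value 1, is 0.1 m for a shift and 45 degrees for a turn. A row lasts 1/10 s, in which the tool goes at most 50 mm and 8.59 degrees, less where a joint would pass 70% of its speed; a pose out of reach is approached as far as the arm can. A call with a number of a shift or a turn outside -1 to 1 is refused whole. A call with a gripper value outside its range is refused whole. The fingers move at their own pace and stop on an object; the grip force is fixed at half the most. Time passes only in rows, so rows that do not move let the fingers close. It gives the time, the measured TCP pose, the force, the opening and the grip force at its end, in the units of the state.
- get_obs(): the state, without advancing time (a new reading comes with each control period).
- get_image(name): name is "scene" or "top" or "wrist"; returns a dict with "image" (384x512x3 uint8, blue, green, red), "z_map" (384x512 float32, mm along the optical axis (not along the pixel's ray), 0 where there is no reading), "intrinsics" (3x3 intrinsics, pixels), "eye" and "orientation" of the camera in the world; the wrist camera has in their place "mount" (4x4, takes a point from camera to tool coordinates, whose origin is the TCP and whose axes are the flange's). Camera axes: x right, y down, z forward; pixel columns grow to the right and rows downward; lengths in mm; the calibration is good to about 2 mm. The wrist camera is an equidistant fisheye: a pixel r from the principal point sees the ray r / f radians off the axis. A picture is of the moment at which its call begins: read the wrist's pose just before it.
- close_job(): hands the job in; it is judged then, once.
The state is a dict: "t": time; "qpos": joint angles; "qvel": joint speeds; "joint_torque": joint torques, N m; "ee_pos": TCP position; "orientation": TCP orientation; "ft_force": force on the tool from outside, world axes, zero at the start; "moment": the same for the moment, N m; "width": finger opening in mm; "grasp_force": force on a finger pad.
Only numpy, scipy, OpenCV 4.12 (cv2) and the standard library are available. Lean on these libraries where they do the work, as an engineer would, in place of code of your own. Each camera call takes 0.05 s, during which the arm holds its last target. There are 200 camera calls.

## Working session

There is one attempt and no reset: what is moved stays moved. The work goes in short steps, Python scripts to look and compute and a tool call to move; the robot and the scene stay as the last step left them, time stands still between calls to the robot, and variables do not carry over. Pictures are saved under pics/ and viewed, at most 10 in all, crops included, and the job is handed in when it is done.

Besides the shell and the picture viewer there is one more tool, called after ">>>" as name(argument=value, ...), one argument or row to a line, values as JSON. jog_arm: Moves the arm, as the interface text tells. Its arguments: {"type":"object","properties":{"commands":{"type":"array","items":{"type":"array"}}},"required":["commands"]}

```bash
mkdir -p pics
cat > h.py <<'E'
import numpy as np,cv2
from workcell import get_obs,get_image,close_job,pinch_z
from scipy.spatial.transform import Rotation as R
def cloud(d):
    K=d["intrinsics"];z=d["z_map"];v,u=np.indices(z.shape)
    P=np.stack([(u-K[0][2])/K[0][0]*z,(v-K[1][2])/K[1][1]*z,z],-1)
    o=np.array(d["orientation"],float)
    M=o if o.shape==(3,3) else R.from_rotvec(o).as_matrix()
    return P@M.T+np.array(d["eye"]),z>0
E
python3 - <<'E'
from h import *
print(get_obs(),pinch_z)
a=get_image("top");b=get_image("scene")
cv2.imwrite("pics/a.png",a["image"]);cv2.imwrite("pics/b.png",b["image"])
print(a["eye"],a["orientation"],a["intrinsics"])
P,ok=cloud(a)
m=ok&(abs(P[...,2]-70)<5)
print(m.sum())
m=cv2.morphologyEx(m.astype(np.uint8),cv2.MORPH_OPEN,np.ones((5,5)))
n,l,s,c=cv2.connectedComponentsWithStats(m)
for i in range(1,n):
    if s[i,4]>200:
        q=P[l==i]; print(s[i],q.mean(0),cv2.minAreaRect(q[:,:2].astype(np.float32)))
E
```

```text
{'t': 0.0, 'qpos': array([-1.21598292e+00,  4.23869684e-01,  1.63067946e+00,  1.11223654e-05,
        1.08861766e+00, -1.90300781e-02]), 'qvel': array([-0.00013   , -0.0009419 , -0.0002456 , -0.00156142, -0.00043849,
        0.00011068]), 'joint_torque': array([ 3.28155744e-03, -5.44615889e+01, -2.73662317e+01,  6.44871150e-02,
        2.27967073e-02, -1.33162016e-04]), 'ee_pos': array([ 228.06184535, -581.30158792,  221.88784161]), 'orientation': array([-3.08534394e+00, -5.83521625e-01,  3.97740994e-04]), 'ft_force': array([-0.56007633,  0.49662839,  0.2388863 ]), 'moment': array([-0.03558152, -0.06192604, -0.00591025]), 'grasp_force': 0.0, 'width': 87.73081471988594} 18.700000000000003
[ 315.01185911 -226.10266942  907.56347831] [-2.19305563  2.02443602 -0.20642163] [[376.03024274   0.         254.13225661]
 [  0.         376.03024274 192.60537357]
 [  0.           0.           1.        ]]
7642
[ 214  125   49   80 2380] [ 548.13570442 -170.07587623   69.26661829] ((552.82470703125, -171.12640380859375), (76.08745574951172, 187.249755859375), 80.13496398925781)
[ 259  135   38   41 1178] [ 581.48641146 -259.45945874   69.37607744] ((582.615966796875, -259.48748779296875), (76.09752655029297, 88.7998275756836), 80.03253173828125)
[ 249  172   39   43 1237] [ 489.42434028 -243.28022008   69.27022251] ((489.8763427734375, -243.32508850097656), (75.7969970703125, 88.05870819091797), 80.3138427734375)
```

View pics/a.png

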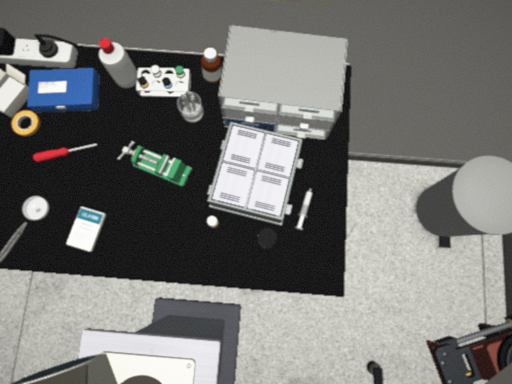

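View pics/b.png

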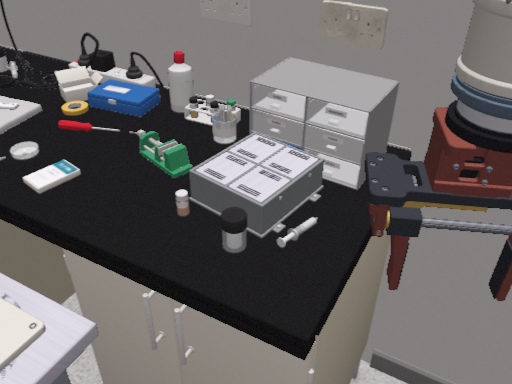

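The top view shows the box at about pixel (257,172), its long side towards the cabinet. The vial is at (212,222), the case at (266,238) and the syringe at (305,208). The two right hatches measure 76 x 88 mm at z 69 and agree with each other: box centre (543.3, -211), yaw -0.173. I'll press the inner ribs, at box x = ±16.

>>> jog_arm(
  commands=[
    [-1, [0, 0, 0], [0, 0, 0.174]],
    [-1, [0, 0, 0], [0, 0, 0.174]],
    [-1, [0, 0, 0], [0, 0, 0.174]],
    [-1, [0, 0, 0], [0, 0, 0.174]],
    [-1, [0.2, -0.3, 0], [0, 0, 0]],
    [-1, [0.2, -0.3, 0], [0, 0, 0]],
    [-1, [0.2, -0.3, 0], [0, 0, 0]],
    [-1, [0.2, -0.3, 0], [0, 0, 0]],
    [-1, [0.2, -0.3, 0], [0, 0, 0]],
    [-1, [0.2, -0.3, 0], [0, 0, 0]],
  ],
)

```text
t: 1.1
ee_pos: [378.1, -423.8, 222.4]
orientation: [-3.129, 0.271, 0.001]
ft_force: [-0.8, -0.2, -0.2]
width: 11.2
grasp_force: 0.0
```

```bash
cat > go.py <<'E'
from h import *
import sys
o=get_obs();M=R.from_rotvec(o["orientation"]).as_matrix()
print(o["t"],o["ee_pos"].round(1),"F",o["ft_force"].round(2),"x",M[:,0].round(3),"z",M[:,2].round(3))
a=-0.173;B=np.array([[np.cos(a),-np.sin(a)],[np.sin(a),np.cos(a)]])
C=np.array([543.3,-211])
print("box xy",(B.T@(o["ee_pos"][:2]-C)).round(1))
for n,l in dict(h1=(-16,41),h2=(-16,-41),h3=(16,41),h4=(16,-41)).items():
    t=np.r_[C+B@l,80]; print(n,t.round(1),"tool delta",(M.T@(t-o["ee_pos"])).round(1))
E
python3 go.py
python3 - <<'E'
from h import *
P,ok=cloud(get_image("top"))
for n,(u,v) in dict(cab=(280,70),cabfront=(280,100),case=(266,238),vial=(212,222)).items(): print(n,P[v,u].round())
E
```

```text
1.1 [ 378.1 -423.8  222.4] F [-0.78 -0.17 -0.19] x [ 0.985 -0.172 -0.   ] z [-0.  0. -1.]
box xy [-126.1 -238.1]
h1 [ 534.6 -167.9   80. ] tool delta [ 110.2 -279.   142.5]
h2 [ 520.5 -248.6   80. ] tool delta [ 110.2 -197.   142.4]
h3 [ 566.1 -173.4   80. ] tool delta [ 142.2 -279.   142.5]
h4 [ 552.  -254.1   80. ] tool delta [ 142.2 -197.   142.4]
cab [ 736. -247.  176.]
cabfront [ 668. -252.  174.]
case [ 387. -246.   66.]
vial [ 416. -120.   47.]
```

>>> jog_arm(
  commands=[
    [-1, [0.2, -0.28, 0], [0, 0, 0]],
    [-1, [0.2, -0.28, 0], [0, 0, 0]],
    [-1, [0.2, -0.28, 0], [0, 0, 0]],
    [-1, [0.2, -0.28, 0], [0, 0, 0]],
    [-1, [0.2, -0.28, 0], [0, 0, 0]],
    [-1, [0.2, -0.28, 0], [0, 0, 0]],
    [-1, [0.22, -0.29, 0], [0, 0, 0]],
    [-1, [0, 0, 0.4], [0, 0, 0]],
    [-1, [0, 0, 0.4], [0, 0, 0]],
    [-1, [0, 0, 0], [0, 0, 0]],
  ],
)

```text
t: 2.15
ee_pos: [547.6, -253.4, 137.5]
orientation: [-3.126, 0.27, 0.015]
ft_force: [-0.4, -0.2, -0.5]
width: 0.6
grasp_force: 0.0
```

```bash
python3 go.py
```

```text
2.15 [ 547.6 -253.4  137.5] F [-0.36 -0.23 -0.53] x [ 0.985 -0.171 -0.01 ] z [-0.009  0.004 -1.   ]
box xy [ 11.5 -41.1]
h1 [ 534.6 -167.9   80. ] tool delta [-26.9 -81.9  58. ]
h2 [ 520.5 -248.6   80. ] tool delta [-27.    0.1  57.8]
h3 [ 566.1 -173.4   80. ] tool delta [  5.1 -81.9  57.7]
h4 [ 552.  -254.1   80. ] tool delta [ 5.   0.1 57.4]
```

>>> jog_arm(
  commands=[
    [-1, [0.05, 0, 0.2], [0, 0, 0]],
    [-1, [0, 0, 0.2], [0, 0, 0]],
    [-1, [0, 0, 0.15], [0, 0, 0]],
    [-1, [0, 0, 0], [0, 0, 0]],
    [-1, [0, 0, 0], [0, 0, 0]],
  ],
)

```text
t: 2.65
ee_pos: [556.3, -256.7, 88.5]
orientation: [3.13, -0.272, 0.001]
ft_force: [0.6, 1.3, 0.4]
width: 0.4
grasp_force: 0.0
```

```bash
python3 go.py
```

```text
2.65 [ 556.3 -256.7   88.5] F [0.64 1.32 0.37] x [ 0.985 -0.172  0.   ] z [ 0. -0. -1.]
box xy [ 20.7 -42.8]
h1 [ 534.6 -167.9   80. ] tool delta [-36.7 -83.8   8.5]
h2 [ 520.5 -248.6   80. ] tool delta [-36.7  -1.8   8.5]
h3 [ 566.1 -173.4   80. ] tool delta [ -4.7 -83.8   8.5]
h4 [ 552.  -254.1   80. ] tool delta [-4.7 -1.8  8.5]
```

>>> jog_arm(
  commands=[
    [-1, [-0.045, -0.02, 0.05], [0, 0, 0]],
    [-1, [0, 0, 0.05], [0, 0, 0]],
    [-1, [0, 0, 0.03], [0, 0, 0]],
    [-1, [0, 0, 0], [0, 0, 0]],
    [-1, [0, 0, 0], [0, 0, 0]],
  ],
)

```text
t: 3.15
ee_pos: [552.1, -253.6, 74.7]
orientation: [3.13, -0.271, 0.0]
ft_force: [0.9, -0.6, -0.5]
width: 0.6
grasp_force: 0.0
```

>>> jog_arm(
  commands=[
    [-1, [0, 0, 0.015], [0, 0, 0]],
    [-1, [0, 0, 0.015], [0, 0, 0]],
    [-1, [0, 0, 0], [0, 0, 0]],
    [-1, [0, 0, 0], [0, 0, 0]],
  ],
)

```text
t: 3.55
ee_pos: [552.0, -253.6, 71.6]
orientation: [-3.13, 0.271, 0.0]
ft_force: [-0.2, 0.4, 0.7]
width: 0.4
grasp_force: 0.0
```

>>> jog_arm(
  commands=[
    [-1, [0, 0, 0.01], [0, 0, 0]],
    [-1, [0, 0, 0], [0, 0, 0]],
  ],
)

```text
t: 3.75
ee_pos: [552.0, -253.6, 70.6]
orientation: [-3.13, 0.271, 0.0]
ft_force: [0.7, 0.5, 0.4]
width: 0.3
grasp_force: 0.0
```

>>> jog_arm(
  commands=[
    [-1, [0, 0, 0.01], [0, 0, 0]],
    [-1, [0, 0, 0], [0, 0, 0]],
  ],
)

```text
t: 3.95
ee_pos: [552.0, -253.6, 69.8]
orientation: [-3.13, 0.271, -0.0]
ft_force: [-0.1, -0.5, 0.5]
width: 0.5
grasp_force: 0.8
```

>>> jog_arm(
  commands=[
    [-1, [0, 0, 0.01], [0, 0, 0]],
    [-1, [0, 0, 0], [0, 0, 0]],
  ],
)

```text
t: 4.15
ee_pos: [552.0, -253.6, 68.7]
orientation: [3.13, -0.271, -0.0]
ft_force: [-1.5, 1.3, 2.8]
width: 0.2
grasp_force: 1.3
```

>>> jog_arm(
  commands=[
    [-1, [0, 0, 0.01], [0, 0, 0]],
    [-1, [0, 0, 0], [0, 0, 0]],
  ],
)

```text
t: 4.35
ee_pos: [552.0, -253.6, 67.6]
orientation: [3.13, -0.271, -0.0]
ft_force: [-1.8, 0.1, 2.6]
width: 0.3
grasp_force: 1.4
```

>>> jog_arm(
  commands=[
    [-1, [0, 0, 0.01], [0, 0, 0]],
    [-1, [0, 0, 0], [0, 0, 0]],
  ],
)

```text
t: 4.55
ee_pos: [552.0, -253.6, 66.6]
orientation: [3.13, -0.271, -0.0]
ft_force: [-1.7, 0.1, 2.7]
width: 0.2
grasp_force: 1.3
```

>>> jog_arm(
  commands=[
    [-1, [0, 0, 0.005], [0, 0, 0]],
    [-1, [0, 0, 0], [0, 0, 0]],
  ],
)

```text
t: 4.75
ee_pos: [552.0, -253.6, 66.1]
orientation: [3.13, -0.271, -0.0]
ft_force: [-1.9, -0.2, 2.2]
width: 0.7
grasp_force: 1.4
```

>>> jog_arm(
  commands=[
    [-1, [0, 0, 0.01], [0, 0, 0]],
    [-1, [0, 0, 0], [0, 0, 0]],
  ],
)

```text
t: 4.95
ee_pos: [552.0, -253.6, 65.1]
orientation: [-3.13, 0.271, -0.0]
ft_force: [-0.5, 0.2, 2.9]
width: 0.6
grasp_force: 1.3
```

>>> jog_arm(
  commands=[
    [-1, [0, 0, 0.01], [0, 0, 0]],
    [-1, [0, 0, 0], [0, 0, 0]],
  ],
)

```text
t: 5.15
ee_pos: [552.2, -253.6, 64.1]
orientation: [3.13, -0.271, 0.0]
ft_force: [-0.6, 0.2, 2.8]
width: 0.7
grasp_force: 1.3
```

>>> jog_arm(
  commands=[
    [-1, [0, 0, 0.01], [0, 0, 0]],
    [-1, [0, 0, 0], [0, 0, 0]],
  ],
)

```text
t: 5.35
ee_pos: [552.3, -253.7, 63.2]
orientation: [3.13, -0.271, 0.001]
ft_force: [0.6, -0.5, 2.9]
width: 0.9
grasp_force: 1.2
```

Hatch 4 is free: the force stays at about 3 N over 6 mm of travel. I'll open it further.

>>> jog_arm(
  commands=[
    [-1, [0.01, 0, 0.02], [0, 0, 0]],
    [-1, [0.01, 0, 0.02], [0, 0, 0]],
    [-1, [0.01, 0, 0.02], [0, 0, 0]],
    [-1, [0, 0, 0.02], [0, 0, 0]],
    [-1, [0, 0, 0], [0, 0, 0]],
  ],
)

```text
t: 5.85
ee_pos: [554.9, -254.1, 54.8]
orientation: [-3.13, 0.271, 0.0]
ft_force: [-1.1, 0.2, 0.1]
width: 0.5
grasp_force: 0.5
```

>>> jog_arm(
  commands=[
    [-1, [0, 0, 0.015], [0, 0, 0]],
    [-1, [0, 0, 0.015], [0, 0, 0]],
    [-1, [0, 0, 0], [0, 0, 0]],
  ],
)

```text
t: 6.15
ee_pos: [555.3, -254.2, 53.7]
orientation: [3.13, -0.271, 0.001]
ft_force: [-3.9, 1.4, 16.8]
width: 0.0
grasp_force: 7.5
```

>>> jog_arm(
  commands=[
    [-1, [0, 0, 0.01], [0, 0, 0]],
    [-1, [0, 0, 0.01], [0, 0, 0]],
    [-1, [0, 0, 0], [0, 0, 0]],
  ],
)

```text
t: 6.45
ee_pos: [555.6, -254.3, 53.3]
orientation: [3.129, -0.271, 0.002]
ft_force: [-8.2, 4.5, 30.8]
width: 0.3
grasp_force: 13.9
```

The force rises at z 53.5, where the stop should be. I'll retreat and check.

>>> jog_arm(
  commands=[
    [-1, [0, 0, -0.05], [0, 0, 0]],
    [-1, [0, 0, -0.2], [0, 0, 0]],
    [-1, [0, 0, -0.4], [0, 0, 0]],
    [-1, [0, 0, -0.4], [0, 0, 0]],
    [-1, [-0.2, 0, -0.4], [0, 0, 0]],
    [-1, [-0.3, 0, 0], [0, 0, 0]],
    [-1, [-0.3, 0, 0], [0, 0, 0]],
    [-1, [-0.3, 0, 0], [0, 0, 0]],
    [-1, [-0.3, 0, 0], [0, 0, 0]],
    [-1, [0, 0, 0], [0, 0, 0]],
  ],
)

```text
t: 7.45
ee_pos: [413.3, -228.7, 194.5]
orientation: [-3.128, 0.272, 0.005]
ft_force: [0.5, 0.5, 0.3]
width: 0.4
grasp_force: 0.0
```

Run:
```python
from h import *
o=get_obs();print(o["ee_pos"].round(1))
d=get_image("top");b=get_image("scene");P,ok=cloud(d)
a=-0.173;B=np.array([[np.cos(a),-np.sin(a)],[np.sin(a),np.cos(a)]])
L=(P[...,:2]-[543.3,-211])@B
m=ok&(abs(L[...,0]-47)<40)&(abs(L[...,1]+41)<25)
q=np.c_[L[m][:,0]-47,P[m][:,2]]
for lo in range(-40,40,8):
    s=q[(q[:,0]>=lo)&(q[:,0]<lo+8)]; print(lo+4,len(s),np.median(s[:,1]).round(1) if len(s) else None)
k=q[abs(q[:,0])<25];print("tilt",np.arctan(np.polyfit(k[:,0],k[:,1],1)[0]))
cv2.imwrite("pics/c.png",np.hstack([cv2.resize(d["image"][90:270,150:350],(400,360)),cv2.resize(b["image"][100:280,150:350],(400,360))]))
```

```text
[ 413.3 -228.7  194.5]
-36 0 None
-28 0 None
-20 0 None
-12 0 None
-4 0 None
4 0 None
12 6 87.6
20 44 92.3
28 74 97.9
36 1 95.4
tilt 0.6841433442920848
```

View pics/c.png

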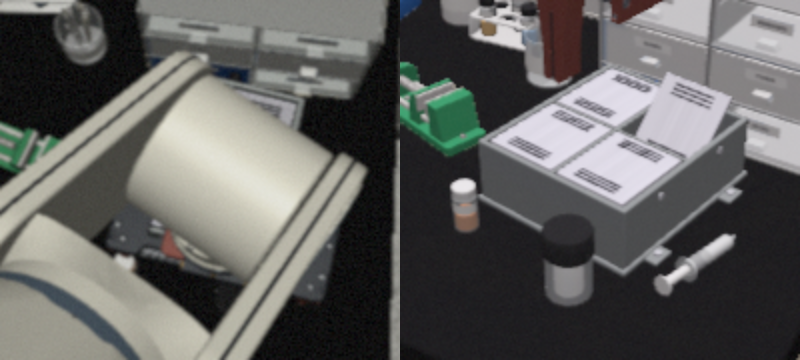

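The right-hand view shows hatch 4 standing open at about (685,115), with the vial, case and syringe undisturbed. The arm hides most of it from the top camera, so I'll measure the tilt from the scene camera.

Run:
```python
from h import *
b=get_image("scene");P,ok=cloud(b)
a=-0.173;B=np.array([[np.cos(a),-np.sin(a)],[np.sin(a),np.cos(a)]])
L=(P[...,:2]-[543.3,-211])@B
m=ok&(abs(L[...,0]-62)<14)&(abs(L[...,1]+41)<25)&(P[...,2]>74)&(P[...,2]<105)
f=np.polyfit(L[m][:,0]-47,P[m][:,2],1);print(m.sum(),f,np.arctan(f[0]),get_obs()["ft_force"])
```

```text
438 [ 1.00651637 72.45066605] 0.7886457534591959 [-0.08298679  0.17397275  0.32890724]
```

Tilt is 0.79 rad, so the hatch is at its stop.

```bash
python3 -c "
from workcell import close_job;print(close_job())"
```

```text
the job is handed in; nothing more can be done
None
```

Hatch 4 (far right) was the free one: it stands open at about 0.79 rad by camera, the other hatches were not pressed, the vial, case and syringe look undisturbed, and the job is handed in (no verdict was returned).

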